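# Rack the round punches in order of size

### The job

Line up the four round punches on the rack in order of size: the smallest in the middle of the pad next to the orange post, then the next larger on each following pad, and the largest on the pad next to the white post. Keep every punch upright all the time, and leave them all standing released, each centred on its own pad.

Things in the scene. Friction and masses are not known exactly. Their poses are not given: they have to be found in the camera images.
- punch_30: The smallest punch, loose, standing upright: a round dark steel cutter 30 mm in diameter and 25 mm tall, with an upright yellow plastic grip 22 mm in diameter and 45 mm tall on its centre (70 mm tall in all); about 0.12 kg, give or take 25 %. Origin: centre of its underside; z points up along the grip.
- punch_38: The second smallest punch, loose, standing upright: a round dark steel cutter 38 mm in diameter and 25 mm tall, with an upright green plastic grip 22 mm in diameter and 45 mm tall on its centre (70 mm tall in all); about 0.17 kg, give or take 25 %. Origin: centre of its underside; z points up along the grip.
- punch_46: The second largest punch, loose, standing upright: a round dark steel cutter 46 mm in diameter and 25 mm tall, with an upright blue plastic grip 22 mm in diameter and 45 mm tall on its centre (70 mm tall in all); about 0.23 kg, give or take 25 %. Origin: centre of its underside; z points up along the grip.
- punch_54: The largest punch, loose, standing upright: a round dark steel cutter 54 mm in diameter and 25 mm tall, with an upright red plastic grip 22 mm in diameter and 45 mm tall on its centre (70 mm tall in all); about 0.3 kg, give or take 25 %. Origin: centre of its underside; z points up along the grip.
- pad_1: One of four fixed light-brown cork pads, 62 mm in diameter and 3 mm thick, in a straight row 75 mm apart on a dark wooden rack (a plank 85 x 400 mm, 12 mm thick, flat on the bench); this is number 1 of the row, counted from one end (pads 1 and 4 are the ends). Origin: centre of its underside, 12 mm above the bench; its top is 15 mm above the bench.
- pad_2: One of four fixed light-brown cork pads, 62 mm in diameter and 3 mm thick, in a straight row 75 mm apart on a dark wooden rack (a plank 85 x 400 mm, 12 mm thick, flat on the bench); this is number 2 of the row, counted from one end (pads 1 and 4 are the ends). Origin: centre of its underside, 12 mm above the bench; its top is 15 mm above the bench.
- pad_3: One of four fixed light-brown cork pads, 62 mm in diameter and 3 mm thick, in a straight row 75 mm apart on a dark wooden rack (a plank 85 x 400 mm, 12 mm thick, flat on the bench); this is number 3 of the row, counted from one end (pads 1 and 4 are the ends). Origin: centre of its underside, 12 mm above the bench; its top is 15 mm above the bench.
- pad_4: One of four fixed light-brown cork pads, 62 mm in diameter and 3 mm thick, in a straight row 75 mm apart on a dark wooden rack (a plank 85 x 400 mm, 12 mm thick, flat on the bench); this is number 4 of the row, counted from one end (pads 1 and 4 are the ends). Origin: centre of its underside, 12 mm above the bench; its top is 15 mm above the bench.
- orange_post: Fixed orange plastic post, 22 mm in diameter and 25 mm tall, on one end of the rack in line with the pads, 67.5 mm beyond the centre of the last pad; it shows the marked end, where the smallest punch belongs. Which end of the rack it stands on changes from start to start. Origin: centre of its underside, 12 mm above the bench.
- white_post: Fixed white plastic post, 22 mm in diameter and 25 mm tall, on one end of the rack in line with the pads, 67.5 mm beyond the centre of the last pad; it shows the other end, where the largest punch belongs. Which end of the rack it stands on changes from start to start. Origin: centre of its underside, 12 mm above the bench.
Things that resemble listed ones, but are neither listed nor needed, are in the scene too. What is shaped like the punch_54 but purple or turquoise is not meant.

How it is judged:
By the outcome, as a careful person would: the job done as asked, in the order asked, and still so for the second after the job is handed in, with the robot touching nothing.
It also fails if it takes over 96 s, if anything falls off the work surface, if the arm or the gripper's body presses on something with over 40 N, if the wrist force passes 120 N, or if a joint passes its speed limit or range.

### The arm

A 6-joint arm with a two-finger parallel gripper is mounted at the origin on the work surface. World frame = base frame: x ahead of the robot, y to its left, z up, the work surface at z = 0. Lengths are in m, angles in rad, forces in N, time in s.
With the tool pointing down it reaches from about 0.35 to 0.875 m from the base axis. Payload 15.5 kg.
Tool frame: the origin (TCP) lies midway between the tips of the shut fingers; the grasp point (between the pads) lies env.grasp_offset behind it (env.grasp_offset is the distance from the TCP to the grasp point, in m); z points along the fingers, y is the line along which they close (so a half turn about z gives the same grasp; the last joint's range is limited). The gripper opens to 85 mm and grips with 20 to 120 N. Pads are 22 mm wide; open, the fingers measure 114 mm over their backs; the gripper's body (76 mm by 85 mm) begins 54 mm behind the grasp point. The pads swing forward as they close: fully open they stand 13 mm farther back than shut.
Start: joints at [-1.327, 0.494, 1.345, -0, 1.302, -0.096], TCP at [0.208, -0.589, 0.231] pointing down, gripper open.
Joint ranges: [-2.91, 2.91], [-0.82, 2.16], [0.22, 2.67], [-1.22, 4.37], [0.12, 2.79], [-3.08, 3.08]. Speed limits (rad/s): [1.89, 1.89, 2.57, 3.01, 3.01, 3.01].

### API

Orientations are given as [roll, pitch, yaw] about the fixed x, y, z axes, in that order (R = Rz(yaw) Ry(pitch) Rx(roll)).
In Python, from station import monitor, optics, env gives the robot as it stands.
- The arm moves only by the tool jog_arm, never from a script. Its argument "steps" is a list of rows, each a list of 3 entries, a list of its own where there are three numbers: the gripper command: -1 is fully open, 1 is shut, values between are in proportion, then the shift along the tool's x, y, z normalised to -1 to 1, where 1 is 0.05 m, then the turn about the tool's z normalised to -1 to 1, where 1 is 45 degrees. A call has 1 to 10 rows; each row shifts and turns the commanded pose from where the row before left it, along the tool's axes as they then stand; what a row does not reach is not made up. A row lasts 1/10 s, in which the tool goes at most 50 mm and 8.59 degrees, less where a joint would pass 70% of its speed; a pose out of reach is approached as far as the arm can. A call with a number of a shift or a turn outside -1 to 1 is refused whole. A call with a gripper value outside its range is refused whole. The fingers move at their own pace and stop on an object; "grip_force" is the grip in N (left out, the last holds). Time passes only in rows, so rows that do not move let the fingers close. It gives the time, the measured TCP pose, the force, the opening and the grip force at its end, in the units of the state.
- monitor.read_state(): the state, without advancing time (a new reading comes with each control period).
- optics.snapshot(name): name is "scene" or "side" or "wrist"; returns the picture (420x560x3 uint8, red, green, blue); there is no depth.
- optics.get_calibration(name): a dict with "fx", "fy", "cx", "cy" (pixels), "xyz" and "attitude" of the camera in the world. Camera axes: x right, y down, z forward; pixel columns grow to the right and rows downward; lengths in m; the calibration is good to about 2 mm. A picture is of the moment at which its call begins: read the wrist's pose just before it. get_calibration takes no time and is no camera call; for the wrist camera it gives the pose at the moment of the call.
- env.hand_in(): hands the job in; it is judged then, once.
The state is a dict: "time": time; "joints": joint angles; "qvel": joint speeds; "joint_torque": joint torques, N m; "ee_pos": TCP position; "eef_rot": TCP orientation; "contact_force": force on the tool from outside, world axes, zero at the start; "torque": the same for the moment, N m; "width": finger opening in m; "gripper_force": force on a finger pad.
Only numpy, scipy, OpenCV 4.12 (cv2) and the standard library are available. Lean on these libraries where they do the work, as an engineer would, in place of code of your own. Each camera call takes 0.05 s, during which the arm holds its last target. There are 200 camera calls.

## Working session

There is one attempt and no reset: what is moved stays moved. The work goes in short steps, Python scripts to look and compute and a tool call to move; the robot and the scene stay as the last step left them, time stands still between calls to the robot, and variables do not carry over. Pictures are saved under pics/ and viewed, at most 14 in all, crops included, and the job is handed in when it is done.

Besides the shell and the picture viewer there is one more tool, called by a JSON object that holds its "api" and its "payload", one argument or row to a line. jog_arm: Moves the arm, as the interface text tells. Scaled input: -1 to 1 covers 0.05 m each way for a shift and 45 degrees each way for a turn. Its arguments: {"type":"object","properties":{"steps":{"type":"array"},"grip_force":{"type":"number"}},"required":["steps"]}

```bash
mkdir -p pics; ls; python3 - <<'E'
from station import monitor, optics, env
import cv2
print(monitor.read_state(), env.grasp_offset)
for n in("scene","side"):
    print(n,optics.get_calibration(n)); cv2.imwrite(f"pics/{n}0.png",optics.snapshot(n)[:,:,::-1])
E
```

```text
pics
{'time': 0.0, 'joints': array([-1.32749032e+00,  4.94186811e-01,  1.34613636e+00, -2.42118411e-06,
        1.30251984e+00, -9.55383661e-02]), 'qvel': array([0.00109161, 0.00042024, 0.00211606, 0.00062433, 0.00027811,
       0.0007617 ]), 'joint_torque': array([-4.40864183e-03, -8.82181120e+01, -3.83874285e+01, -4.40059957e-04,
        1.00909863e-02,  2.22998239e-05]), 'ee_pos': array([ 0.2076386 , -0.58910901,  0.23069624]), 'eef_rot': array([-3.14034778e+00, -1.16952170e-04,  3.38844941e-01]), 'contact_force': array([-0.36144596,  0.70463511, -0.72842242]), 'torque': array([-0.00585054, -0.05358048,  0.00440988]), 'gripper_force': 0.0, 'width': 0.08478905437001387} 0.0187
scene {'fx': 435.3500210640388, 'fy': 435.3500210640388, 'cx': 278.51699892057417, 'cy': 210.74698612735673, 'xyz': array([ 1.12482834, -0.10532421,  0.63286661]), 'attitude': array([-2.29992337,  0.01100727,  1.33254194])}
side {'fx': 383.59668019145903, 'fy': 383.59668019145903, 'cx': 278.39768041953, 'cy': 209.59521708560808, 'xyz': array([0.21692327, 0.75070406, 0.63192019]), 'attitude': array([-2.22263058, -0.02119913, -2.74399782])}
```

View pics/scene0.png

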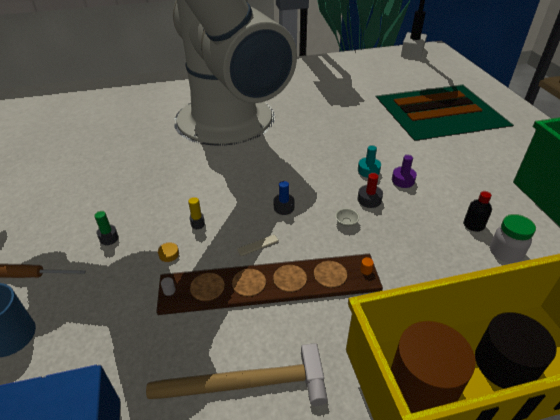

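View pics/side0.png

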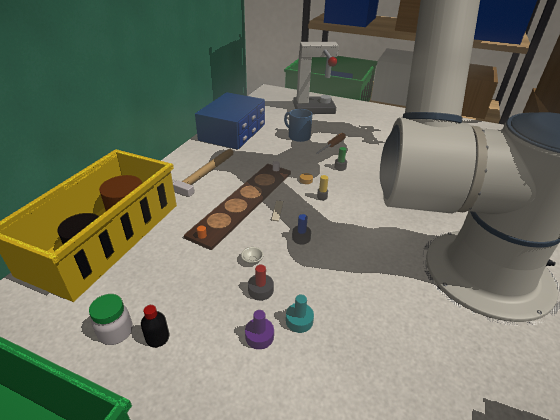

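The scene view shows the pads at about (207,287), (249,282), (290,277) and (330,273). The orange post is on the right at (367,266) and the white post at (168,286). The grips are green (103,222), yellow (195,208), blue (284,192) and red (373,184). The side view shows the same arrangement: red (261,275), blue (302,225), yellow (323,185), green (342,155).

```bash
cat > h.py <<'E'
from station import monitor, optics, env
import cv2, numpy as np
from scipy.spatial.transform import Rotation as R
HUE={'yellow':(20,32,150,90),'green':(45,80,120,50),'blue':(108,125,150,50),'red':(0,6,170,80),'orange':(5,14,190,150)}
def ray(c,u,v,z):
    d=R.from_euler('xyz',c['attitude']).apply([(u-c['cx'])/c['fx'],(v-c['cy'])/c['fy'],1.]); p=np.array(c['xyz'])
    return (p+d*(z-p[2])/d[2])
def blobs(img,col,box=None,amin=15):
    lo,hi,s,v=HUE[col]; hsv=cv2.cvtColor(img,cv2.COLOR_RGB2HSV)
    m=cv2.inRange(hsv,(lo,s,v),(hi,255,255))
    if box: k=np.zeros_like(m); x0,y0,x1,y1=box; k[y0:y1,x0:x1]=255; m&=k
    n,l,st,ce=cv2.connectedComponentsWithStats(m)
    return sorted([(int(st[i,4]),ce[i].round(1).tolist(),st[i,:4].tolist()) for i in range(1,n) if st[i,4]>=amin],reverse=True)
E
python3 - <<'E'
from h import *
near={'scene':{'green':(103,222),'yellow':(195,208),'blue':(284,192),'red':(373,184),'orange':(367,266)},
'side':{'green':(342,152),'yellow':(323,182),'blue':(302,222),'red':(261,272),'orange':(201,232)}}
for n in near:
    im=cv2.imread(f'pics/{n}0.png')[:,:,::-1].copy(); c=optics.get_calibration(n)
    for k,(u,v) in near[n].items():
        b=blobs(im,k,(u-18,v-22,u+18,v+22))[:2]
        for x in b: print(n,k,x,ray(c,*x[1],0.0245 if k=='orange' else 0.0475).round(4))
    P={'scene':[(207,287),(249,282),(290,277),(330,273)],'side':[(264,180),(250,192),(236,206),(219,221)]}[n]
    for p in P: print(n,'pad',ray(c,*p,0.015).round(4))
E
```

```text
scene green (123, [100.4, 220.0], [95, 212, 12, 22]) [ 0.4257 -0.3059  0.0475]
scene yellow (60, [193.1, 200.7], [188, 198, 11, 7]) [ 0.412  -0.1216  0.0475]
scene blue (174, [283.5, 191.3], [279, 181, 10, 22]) [0.4289 0.068  0.0475]
scene red (46, [372.9, 175.7], [369, 173, 9, 7]) [0.4253 0.2726 0.0475]
scene orange (59, [367.7, 261.3], [362, 258, 11, 8]) [0.6389 0.1757 0.0245]
scene pad [ 0.618  -0.1206  0.015 ]
scene pad [ 0.6252 -0.0457  0.015 ]
scene pad [0.6321 0.0288 0.015 ]
scene pad [0.641  0.1023 0.015 ]
side green (16, [342.4, 148.3], [340, 147, 6, 4]) [ 0.4406 -0.3431  0.0475]
side yellow (22, [324.0, 176.9], [321, 175, 7, 5]) [ 0.4433 -0.155   0.0475]
side blue (27, [302.1, 216.7], [299, 215, 7, 5]) [0.4379 0.0421 0.0475]
side red (41, [260.2, 268.3], [256, 266, 9, 6]) [0.4585 0.2418 0.0475]
side orange (47, [201.6, 229.3], [197, 226, 9, 12]) [0.6529 0.1615 0.0245]
side pad [ 0.6123 -0.1149  0.015 ]
side pad [ 0.6224 -0.0422  0.015 ]
side pad [0.6274 0.0323 0.015 ]
side pad [0.6369 0.1064 0.015 ]
```

{"api": "jog_arm", "payload": {
  "steps": [
    [-1,[0,0,0],-0.18],
    [-1,[0,0,0],-0.18],
    [-1,[0,0,0],-0.18],
    [-1,[0,0,0],-0.18],
    [-1,[0,0,0],-0.18],
    [-1,[0,0,0],-0.18],
    [-1,[0,0,0],-0.18],
    [-1,[0,0,0],-0.17],
    [-1,[0,0,0],0]
  ],
  "grip_force": 40
}}

```text
time: 1.0
ee_pos: [0.2077, -0.5893, 0.231]
eef_rot: [-3.141, -0.001, 1.465]
contact_force: [0.3, 0.1, 0.4]
width: 0.0854
gripper_force: 0.0
```

{"api": "jog_arm", "payload": {
  "steps": [
    [0,[0.77,0.41,0],0],
    [0,[0.77,0.41,0],0],
    [0,[0.77,0.41,0],0],
    [0,[0.77,0.41,0],0],
    [0,[0.77,0.41,0],0],
    [0,[0.77,0.41,0],0],
    [0,[0.77,0.41,0],0],
    [0,[0.77,0.41,0],0]
  ]
}}

```text
time: 1.8
ee_pos: [0.4049, -0.2995, 0.2313]
eef_rot: [3.142, 0.0, 1.457]
contact_force: [0.9, 0.0, -0.1]
width: 0.0426
gripper_force: 0.0
```

{"api": "jog_arm", "payload": {
  "steps": [
    [0,[0.77,0.41,0],0],
    [0,[0.77,0.41,0],0],
    [0,[0.77,0.41,0],0],
    [0,[0.77,0.41,0],0],
    [0,[0.77,0.41,0],0],
    [0,[0.77,0.41,-0.3],0],
    [0,[0.77,0.41,-0.3],0],
    [0,[0.77,0.41,-0.3],0],
    [0,[0,0,0],0],
    [0,[0,0,0],0]
  ]
}}

```text
time: 2.8
ee_pos: [0.6009, -0.012, 0.2761]
eef_rot: [-3.142, 0.0, 1.46]
contact_force: [0.3, -0.7, 0.4]
width: 0.0431
gripper_force: 0.0
```

```bash
python3 - <<'E'
from h import *
s=monitor.read_state();print(s['time'],s['ee_pos'],s['eef_rot'],s['width'])
print(optics.get_calibration('wrist')); cv2.imwrite("pics/w1.png",optics.snapshot('wrist')[:,:,::-1])
E
```

```text
2.8 [ 0.60088675 -0.011971    0.27609146] [-3.14153255e+00  1.51711942e-04  1.46020525e+00] 0.04308432888511309
{'fx': 295.10240035906406, 'fy': 295.10240035906406, 'cx': 278.58234000266003, 'cy': 211.56987569675078, 'xyz': array([0.61081951, 0.06643557, 0.41883512]), 'attitude': array([ 2.82444948e+00, -2.34763820e-04, -1.10415470e-01])}
```

View pics/w1.png

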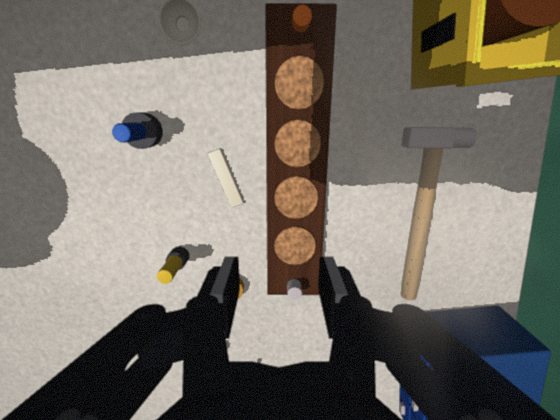

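The wrist view shows all four pads at about (299,82), (297,143), (296,198) and (295,246). The orange post is at (302,15) on the +y end and the white post at (294,289). The blue punch is at (130,131) and the yellow at (172,270).

```bash
cat >> h.py <<'E'
def go(t,s):
    "needed tool-frame shift in units of 0.05 m"
    r=R.from_euler('xyz',s['eef_rot']); return (r.inv().apply(np.array(t)-s['ee_pos'])/.05).round(3)
E
python3 - <<'E'
from h import *
im=cv2.imread('pics/w1.png')[:,:,::-1].copy(); c=optics.get_calibration('wrist')
hsv=cv2.cvtColor(im,cv2.COLOR_RGB2HSV)
m=cv2.inRange(hsv,(5,50,95),(20,220,255)); m[:,:262]=0; m[:,340:]=0; m[:40]=0; m[275:]=0
m=cv2.morphologyEx(m,cv2.MORPH_CLOSE,np.ones((5,5)));m=cv2.morphologyEx(m,cv2.MORPH_OPEN,np.ones((9,9)))
P=[]
for k in cv2.findContours(m,0,2)[0]:
    if cv2.contourArea(k)<400: continue
    (u,v),ax,_=cv2.fitEllipse(cv2.convexHull(k)); p=ray(c,u,v,.015); P.append(p); print((u,v),ax,p.round(4))
P=np.array(sorted(P,key=lambda p:-p[1])); print(np.linalg.norm(np.diff(P,axis=0),axis=1))
d=P[0]-P[-1]; d/=np.linalg.norm(d); ctr=P.mean(0)
print('fit',[ (ctr+d*k*.075)[:2].round(4).tolist() for k in(1.5,.5,-.5,-1.5)],'yaw',np.arctan2(d[1],d[0]))
for k in('yellow','blue'):
    for b in blobs(im,k,(90,90,200,290))[:2]:print(k,b)
E
```

```text
(294.35308837890625, 245.5289306640625) (38.244014739990234, 41.85988998413086) [ 0.613  -0.1218  0.015 ]
(295.67987060546875, 197.16998291015625) (42.394588470458984, 44.230979919433594) [ 0.6219 -0.0474  0.015 ]
(296.13201904296875, 143.08505249023438) (43.64131164550781, 48.2614860534668) [0.6295 0.0272 0.015 ]
(298.0199890136719, 82.21722412109375) (47.273956298828125, 54.15098571777344) [0.6387 0.1015 0.015 ]
[0.07490076 0.0749286  0.07493052]
fit [[0.6387, 0.1016], [0.6301, 0.0271], [0.6215, -0.0474], [0.6129, -0.1219]] yaw 1.4560169847320763
yellow (165, [164.6, 275.6], [158, 269, 15, 14])
yellow (25, [169.2, 259.6], [165, 256, 9, 9])
blue (429, [127.8, 131.3], [113, 123, 33, 19])
```

{"api": "jog_arm", "payload": {
  "steps": [
    [0,[-0.5,-0.6,0.4],0],
    [0,[-0.5,-0.6,0.4],0],
    [0,[-0.5,-0.6,0.4],0],
    [0,[-0.5,-0.6,0.4],0],
    [0,[-0.5,-0.6,0.4],0],
    [0,[0,0,0.3],0],
    [0,[0,0,0],0],
    [0,[0,0,0],0]
  ]
}}

```text
time: 3.65
ee_pos: [0.4379, -0.1212, 0.1615]
eef_rot: [-3.141, -0.0, 1.46]
contact_force: [-0.4, -0.4, 0.5]
width: 0.0427
gripper_force: 0.0
```

```bash
cat >> h.py <<'E'
def look(col,name,x=None):
    s=monitor.read_state(); c=optics.get_calibration('wrist'); im=optics.snapshot('wrist'); cv2.imwrite(f'pics/{name}.png',im[:,:,::-1])
    print(s['time'],s['ee_pos'].round(4),s['eef_rot'].round(3))
    # grip: all saturated pixels of that hue; ends of the grip -> top/bottom centres along the radial line
    for b in blobs(im,col,(150,20,420,419),60)[:3]:
        print(b,'z.07',ray(c,*b[1],.07).round(4),'z.0475',ray(c,*b[1],.0475).round(4))
E
python3 -c "
from h import *
look('yellow','y1')"
```

```text
3.65 [ 0.4379 -0.1212  0.1615] [-3.141 -0.     1.46 ]
(509, [273.0, 212.2], [263, 193, 23, 33]) z.07 [ 0.4347 -0.1192  0.07  ] z.0475 [ 0.4334 -0.1265  0.0475]
```

View pics/y1.png

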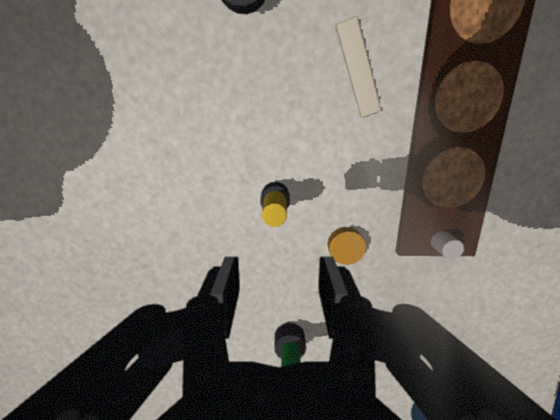

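The top of the yellow grip is at about (275,214), between the fingers, so it needs about a 3 mm correction. The green punch is visible at (290,345).

{"api": "jog_arm", "payload": {
  "steps": [
    [0,[0,-0.06,0.5],0],
    [0,[0,0,0.6],0],
    [0,[0,0,0.6],0],
    [0,[0,0,0.5],0],
    [0,[0,0,0.4],0],
    [0,[0,0,0],0],
    [0.6,[0,0,0],0],
    [0.6,[0,0,0],0],
    [0.6,[0,0,0],0],
    [0.6,[0,0,0],0]
  ]
}}

```text
time: 4.7
ee_pos: [0.4355, -0.1205, 0.032]
eef_rot: [3.14, 0.0, 1.462]
contact_force: [0.4, 0.0, -1.4]
width: 0.0209
gripper_force: 39.1
```

{"api": "jog_arm", "payload": {
  "steps": [
    [0.6,[0,0,-0.3],0],
    [0.6,[0,0,-0.5],0],
    [0.6,[0,0,-0.5],0],
    [0.6,[0,0,-0.5],0],
    [0.6,[0,0,-0.4],0],
    [0.6,[0.2,0.15,0],0],
    [0.6,[0.4,0.3,0],0],
    [0.6,[0.6,0.44,0],0],
    [0.6,[0.6,0.44,0],0],
    [0.6,[0.6,0.44,0],0]
  ],
  "grip_force": 60
}}

```text
time: 5.7
ee_pos: [0.5369, -0.0089, 0.1406]
eef_rot: [-3.141, -0.0, 1.462]
contact_force: [-0.0, -0.5, -0.7]
width: 0.0207
gripper_force: 58.8
```

{"api": "jog_arm", "payload": {
  "steps": [
    [0.6,[0.6,0.44,0],0],
    [0.6,[0.6,0.44,0],0],
    [0.6,[0.6,0.44,0],0],
    [0.6,[0.4,0.3,0],0],
    [0.6,[0.3,0.2,0],0],
    [0.6,[0.17,0.0,0],0],
    [0.6,[0,0,0],0],
    [0.6,[0,0,0],0]
  ]
}}

```text
time: 6.5
ee_pos: [0.6402, 0.1119, 0.1408]
eef_rot: [-3.141, 0.0, 1.462]
contact_force: [-0.2, -1.5, -1.6]
width: 0.0209
gripper_force: 58.8
```

```bash
python3 - <<'E'
from h import *
look('yellow','y2')
print(go((.6387,.1016,.05),monitor.read_state()))
E
```

```text
6.5 [0.6402 0.1119 0.1408] [-3.141  0.     1.462]
(3391, [278.5, 293.3], [255, 249, 48, 86]) z.07 [0.6345 0.049  0.07  ] z.0475 [0.6329 0.0341 0.0475]
[-0.202 -0.008  1.821]
```

View pics/y2.png

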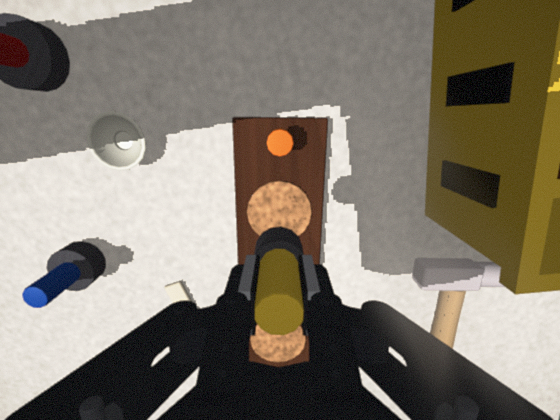

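The pad is at (279,212), the punch hangs upright, and the orange post is at (280,143). I'll cross-check the pad position from here.

```bash
python3 - <<'E'
from h import *
im=cv2.imread('pics/y2.png')[:,:,::-1].copy(); c=optics.get_calibration('wrist')
hsv=cv2.cvtColor(im,cv2.COLOR_RGB2HSV)
m=cv2.inRange(hsv,(5,50,120),(20,220,255)); m[:170]=0; m[228:]=0; m[:,:235]=0; m[:,325:]=0
m=cv2.morphologyEx(cv2.morphologyEx(m,cv2.MORPH_CLOSE,np.ones((5,5))),cv2.MORPH_OPEN,np.ones((7,7)))
k=max(cv2.findContours(m,0,1)[0],key=cv2.contourArea)[:,0]
q=k[k[:,1]<222]; W=np.array([ray(c,u,v,.015)[:2] for u,v in q])
from scipy.optimize import least_squares
f=least_squares(lambda p:np.hypot(*(W-p).T)-.031,[.638,.1],loss='soft_l1',f_scale=.001); print('pad',f.x,abs(f.fun).mean())
for b in blobs(im,'orange',(240,110,320,175)):print(b,ray(c,*b[1],.037))
E
```

```text
pad [0.64037454 0.10093364] 0.0003447582247400462
(512, [280.1, 142.4], [267, 129, 26, 27]) [0.64902819 0.1685012  0.037     ]
```

{"api": "jog_arm", "payload": {
  "steps": [
    [0.6,[-0.21,0.02,0],0],
    [0.6,[0,0,0.5],0],
    [0.6,[0,0,0.6],0],
    [0.6,[0,0,0.4],0],
    [0.6,[0,0,0.2],0],
    [0.6,[0,0,0.1],0],
    [0.6,[0,0,0.06],0],
    [0.6,[0,0,0],0],
    [0.6,[0,0,0],0]
  ]
}}

```text
time: 7.45
ee_pos: [0.6414, 0.1015, 0.0491]
eef_rot: [3.14, -0.0, 1.462]
contact_force: [0.4, -0.6, -1.3]
width: 0.0207
gripper_force: 58.8
```

{"api": "jog_arm", "payload": {
  "steps": [
    [0.6,[0,-0.02,0.04],0],
    [0.6,[0,0,0],0],
    [0.3,[0,0,0],0],
    [0,[0,0,0],0],
    [0,[0,0,0],0],
    [0,[0,0,-0.3],0],
    [0,[0,0,-0.5],0],
    [0,[0,0,-0.7],0],
    [0,[0,0,-0.7],0],
    [0,[0,0,0],0]
  ]
}}

```text
time: 8.45
ee_pos: [0.6425, 0.1019, 0.1623]
eef_rot: [3.133, -0.001, 1.462]
contact_force: [0.0, 0.7, 0.3]
width: 0.0425
gripper_force: 0.0
```

```bash
python3 - <<'E'
from h import *
look('yellow','y3')
E
```

```text
8.45 [0.6425 0.1019 0.1623] [ 3.133e+00 -1.000e-03  1.462e+00]
(852, [275.1, 215.7], [262, 196, 27, 39]) z.07 [0.6414 0.1004 0.07  ] z.0475 [0.6405 0.0927 0.0475]
(182, [418.0, 64.6], [416, 20, 4, 78]) z.07 [0.7571 0.2037 0.07  ] z.0475 [0.7673 0.2059 0.0475]
```

{"api": "jog_arm", "payload": {
  "steps": [
    [0,[-0.3,-0.12,0],0],
    [0,[-0.7,-0.28,0],0],
    [0,[-0.8,-0.32,0],0],
    [0,[-0.8,-0.32,0],0],
    [0,[-0.8,-0.32,0],0],
    [0,[-0.8,-0.32,0],0],
    [0,[-0.8,-0.32,0],0],
    [0,[-0.8,-0.32,0],0],
    [0,[-0.8,-0.32,0],0],
    [0,[-0.8,-0.32,0],0]
  ]
}}

```text
time: 9.5
ee_pos: [0.4501, -0.2513, 0.1556]
eef_rot: [-3.14, -0.001, 1.462]
contact_force: [-0.1, 0.4, 0.4]
width: 0.0426
gripper_force: 0.0
```

{"api": "jog_arm", "payload": {
  "steps": [
    [0,[-0.7,-0.28,0],0],
    [0,[-0.4,-0.12,0],0],
    [0,[0,0,0],0],
    [0,[0,0,0],0]
  ]
}}

```text
time: 9.9
ee_pos: [0.4256, -0.3024, 0.1556]
eef_rot: [-3.14, -0.001, 1.461]
contact_force: [0.7, 0.6, -0.1]
width: 0.0428
gripper_force: 0.0
```

```bash
python3 - <<'E'
from h import *
look('green','g1')
a=cv2.imread('pics/y3.png');b=cv2.imread('pics/g1.png');cv2.imwrite('pics/c1.png',cv2.resize(np.hstack([a,b]),(800,300)))
E
```

```text
9.9 [ 0.4256 -0.3024  0.1556] [-3.140e+00 -1.000e-03  1.461e+00]
(561, [283.7, 212.2], [273, 192, 25, 35]) z.07 [ 0.4313 -0.2994  0.07  ] z.0475 [ 0.4309 -0.3068  0.0475]
```

View pics/c1.png

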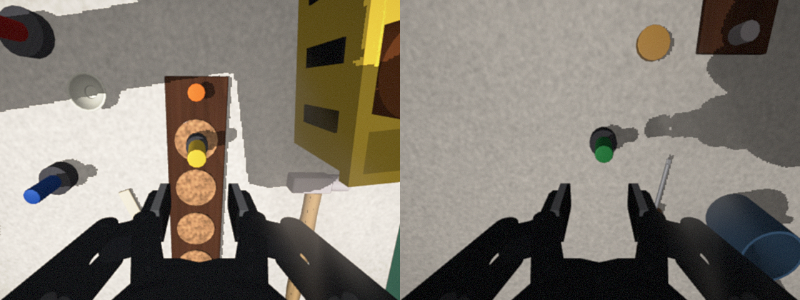

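Yellow stands in the middle of the pad next to the orange post. In the second image the green grip top is at about (285,214) in full-picture pixels, and nothing is near the fingers.

{"api": "jog_arm", "payload": {
  "steps": [
    [0,[0.05,0.12,0.3],0],
    [0,[0,0,0.6],0],
    [0,[0,0,0.6],0],
    [0,[0,0,0.57],0],
    [0,[0,0,0.4],0],
    [0,[0,0,0],0],
    [0.6,[0,0,0],0],
    [0.6,[0,0,0],0],
    [0.6,[0,0,0],0],
    [0.6,[0,0,0],0]
  ]
}}

```text
time: 10.95
ee_pos: [0.4333, -0.3009, 0.0335]
eef_rot: [3.141, 0.001, 1.462]
contact_force: [-0.0, 1.5, -1.7]
width: 0.0205
gripper_force: 58.6
```

{"api": "jog_arm", "payload": {
  "steps": [
    [0.6,[0,0,-0.3],0],
    [0.6,[0,0,-0.5],0],
    [0.6,[0,0,-0.5],0],
    [0.6,[0,0,-0.5],0],
    [0.6,[0,0,-0.4],0],
    [0.6,[0.3,0.14,0],0],
    [0.6,[0.6,0.28,0],0],
    [0.6,[0.8,0.37,0],0],
    [0.6,[0.8,0.37,0],0],
    [0.6,[0.8,0.37,0],0]
  ]
}}

```text
time: 11.95
ee_pos: [0.5275, -0.1436, 0.1433]
eef_rot: [3.141, 0.0, 1.461]
contact_force: [-0.0, -1.0, -1.6]
width: 0.0207
gripper_force: 58.9
```

{"api": "jog_arm", "payload": {
  "steps": [
    [0.6,[0.8,0.37,0],0],
    [0.6,[0.8,0.37,0],0],
    [0.6,[0.8,0.37,0],0],
    [0.6,[0.6,0.28,0],0],
    [0.6,[0.4,0.19,0],0],
    [0.6,[0.24,0.12,0],0],
    [0.6,[0,0,0],0],
    [0.6,[0,0,0],0]
  ]
}}

```text
time: 12.75
ee_pos: [0.6307, 0.0261, 0.1428]
eef_rot: [-3.141, 0.0, 1.462]
contact_force: [0.4, -1.0, -1.7]
width: 0.0203
gripper_force: 58.9
```

{"api": "jog_arm", "payload": {
  "steps": [
    [0.6,[0.01,0.01,0.3],0],
    [0.6,[0,0,0.5],0],
    [0.6,[0,0,0.5],0],
    [0.6,[0,0,0.3],0],
    [0.6,[0,0,0.15],0],
    [0.6,[0,0,0.1],0],
    [0.6,[0,0,0.03],0],
    [0.6,[0,0,0],0],
    [0.6,[0,0,0],0]
  ]
}}

```text
time: 13.65
ee_pos: [0.6322, 0.0271, 0.0495]
eef_rot: [3.14, -0.0, 1.462]
contact_force: [-0.3, -0.0, -1.0]
width: 0.0205
gripper_force: 58.9
```

{"api": "jog_arm", "payload": {
  "steps": [
    [0.6,[0,-0.01,0.02],0],
    [0.6,[0,0,0],0],
    [0.3,[0,0,0],0],
    [0,[0,0,0],0],
    [0,[0,0,0],0],
    [0,[0,0,-0.3],0],
    [0,[0,0,-0.5],0],
    [0,[0,0,-0.7],0],
    [0,[0,0,-0.7],0],
    [0,[0,0,0],0]
  ]
}}

```text
time: 14.65
ee_pos: [0.6338, 0.0271, 0.1637]
eef_rot: [3.133, -0.0, 1.462]
contact_force: [1.0, 0.1, -1.1]
width: 0.0424
gripper_force: 0.0
```

```bash
python3 - <<'E'
from h import *
look('green','g3')
E
```

```text
14.65 [0.6338 0.0271 0.1637] [ 3.133 -0.     1.462]
(800, [274.9, 215.5], [262, 196, 26, 39]) z.07 [0.6325 0.0252 0.07  ] z.0475 [0.6316 0.0176 0.0475]
```

{"api": "jog_arm", "payload": {
  "steps": [
    [0,[0.07,-0.4,0],0],
    [0,[0.06,-0.75,0],0],
    [0,[0.06,-0.8,0],0],
    [0,[0.06,-0.8,0],0],
    [0,[0.06,-0.75,0],0],
    [0,[0.06,-0.4,0],0],
    [0,[0,-0.2,0],0],
    [0,[0,0,0],0],
    [0,[0,0,0],0]
  ]
}}

```text
time: 15.6
ee_pos: [0.4307, 0.0677, 0.1579]
eef_rot: [3.141, -0.0, 1.462]
contact_force: [0.4, 0.3, -0.5]
width: 0.0428
gripper_force: 0.0
```

```bash
python3 - <<'E'
from h import *
look('blue','b1')
a=cv2.imread('pics/g3.png');b=cv2.imread('pics/b1.png');cv2.imwrite('pics/c2.png',cv2.resize(np.hstack([a,b]),(800,300)))
E
```

```text
15.6 [0.4307 0.0677 0.1579] [ 3.141 -0.     1.462]
(684, [275.0, 209.9], [263, 192, 25, 35]) z.07 [0.4297 0.0726 0.07  ] z.0475 [0.4286 0.0654 0.0475]
```

View pics/c2.png

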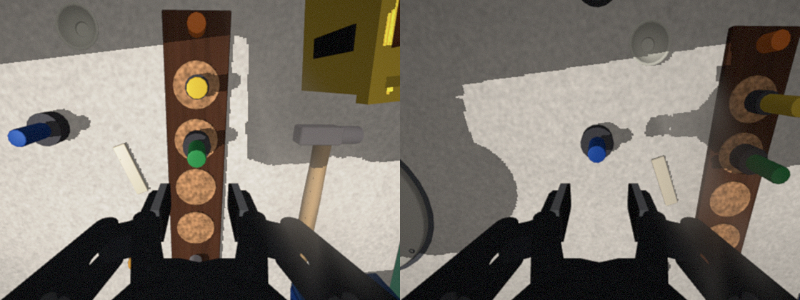

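Green is centred on the second pad. The blue grip top is at about (275,214) in full-picture pixels, straight under the tool.

{"api": "jog_arm", "payload": {
  "steps": [
    [0,[0.02,-0.02,0.3],0],
    [0,[0,0,0.6],0],
    [0,[0,0,0.6],0],
    [0,[0,0,0.58],0],
    [0,[0,0,0.41],0],
    [0,[0,0,0],0],
    [0.6,[0,0,0],0],
    [0.6,[0,0,0],0],
    [0.6,[0,0,0],0],
    [0.6,[0,0,0],0]
  ]
}}

```text
time: 16.65
ee_pos: [0.4291, 0.0689, 0.034]
eef_rot: [3.14, -0.0, 1.462]
contact_force: [-1.0, -1.1, -3.0]
width: 0.0207
gripper_force: 58.6
```

{"api": "jog_arm", "payload": {
  "steps": [
    [0.6,[0,0,-0.3],0],
    [0.6,[0,0,-0.5],0],
    [0.6,[0,0,-0.5],0],
    [0.6,[0,0,-0.5],0],
    [0.6,[0,0,-0.4],0],
    [0.6,[-0.14,0.3,0],0],
    [0.6,[-0.28,0.6,0],0],
    [0.6,[-0.37,0.8,0],0],
    [0.6,[-0.37,0.8,0],0],
    [0.6,[-0.37,0.8,0],0]
  ],
  "grip_force": 70
}}

```text
time: 17.65
ee_pos: [0.5859, -0.0266, 0.1427]
eef_rot: [-3.141, 0.0, 1.462]
contact_force: [1.2, 0.4, -2.6]
width: 0.0202
gripper_force: 68.8
```

{"api": "jog_arm", "payload": {
  "steps": [
    [0.6,[-0.23,0.5,0],0],
    [0.6,[-0.14,0.31,0],0],
    [0.6,[0,0,0],0],
    [0.6,[0,0,0],0]
  ]
}}

```text
time: 18.05
ee_pos: [0.6222, -0.0481, 0.1424]
eef_rot: [-3.14, -0.0, 1.461]
contact_force: [0.1, 0.4, -2.3]
width: 0.0204
gripper_force: 69.0
```

{"api": "jog_arm", "payload": {
  "steps": [
    [0.6,[0.01,0,0.3],0],
    [0.6,[0,0,0.5],0],
    [0.6,[0,0,0.5],0],
    [0.6,[0,0,0.3],0],
    [0.6,[0,0,0.15],0],
    [0.6,[0,0,0.1],0],
    [0.6,[0,0,0.01],0],
    [0.6,[0,0,0],0],
    [0.6,[0,0,0],0]
  ]
}}

```text
time: 18.95
ee_pos: [0.623, -0.0474, 0.0511]
eef_rot: [3.14, 0.0, 1.462]
contact_force: [-1.0, -0.0, -2.1]
width: 0.0205
gripper_force: 69.0
```

{"api": "jog_arm", "payload": {
  "steps": [
    [0.6,[0,0,0.04],0],
    [0.6,[0,0,0],0],
    [0.3,[0,0,0],0],
    [0,[0,0,0],0],
    [0,[0,0,0],0],
    [0,[0,0,-0.3],0],
    [0,[0,0,-0.5],0],
    [0,[0,0,-0.7],0],
    [0,[0,0,-0.7],0],
    [0,[0,0,0],0]
  ]
}}

```text
time: 19.95
ee_pos: [0.6251, -0.0477, 0.1641]
eef_rot: [3.133, 0.001, 1.462]
contact_force: [0.3, -0.2, 0.2]
width: 0.0425
gripper_force: 0.0
```

```bash
python3 - <<'E'
from h import *
look('blue','b3')
E
```

```text
19.95 [ 0.6251 -0.0477  0.1641] [3.133e+00 1.000e-03 1.462e+00]
(784, [274.8, 214.1], [262, 195, 26, 38]) z.07 [ 0.6239 -0.0486  0.07  ] z.0475 [ 0.6229 -0.0561  0.0475]
(81, [416.1, 412.0], [413, 403, 7, 16]) z.07 [ 0.7517 -0.2927  0.07  ] z.0475 [ 0.7629 -0.3235  0.0475]
```

{"api": "jog_arm", "payload": {
  "steps": [
    [0,[0.4,-0.3,0],0],
    [0,[0.7,-0.5,0],0],
    [0,[0.75,-0.53,0],0],
    [0,[0.75,-0.53,0],0],
    [0,[0.75,-0.53,0],0],
    [0,[0.75,-0.53,0],0],
    [0,[0.75,-0.53,0],0],
    [0,[0.55,-0.4,0],0],
    [0,[0.34,-0.24,0],0],
    [0,[0,0,0],0]
  ]
}}

```text
time: 21.0
ee_pos: [0.4487, 0.262, 0.1581]
eef_rot: [-3.14, 0.0, 1.465]
contact_force: [-0.1, -0.3, -0.6]
width: 0.043
gripper_force: 0.0
```

{"api": "jog_arm", "payload": {
  "steps": [
    [0,[0,0,0],0]
  ]
}}

```text
time: 21.1
ee_pos: [0.4502, 0.2602, 0.1581]
eef_rot: [-3.141, 0.0, 1.463]
contact_force: [0.2, -0.1, -0.1]
width: 0.0425
gripper_force: 0.0
```

```bash
python3 - <<'E'
from h import *
look('red','r1')
a=cv2.imread('pics/b3.png');b=cv2.imread('pics/r1.png');cv2.imwrite('pics/c3.png',cv2.resize(np.hstack([a,b]),(800,300)))
E
```

```text
21.1 [0.4502 0.2602 0.1581] [-3.141  0.     1.463]
(355, [277.3, 215.6], [265, 204, 25, 24]) z.07 [0.4503 0.2599 0.07  ] z.0475 [0.4494 0.2522 0.0475]
```

View pics/c3.png

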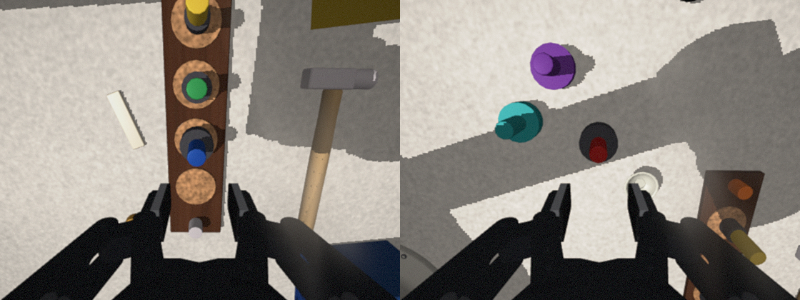

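Blue stands on the third pad. The red grip top is at about (277,216) in full-picture pixels, under the tool, with the bowl and the turquoise punch clear of the fingers.

{"api": "jog_arm", "payload": {
  "steps": [
    [0,[0,0,0.3],0],
    [0,[0,0,0.6],0],
    [0,[0,0,0.6],0],
    [0,[0,0,0.58],0],
    [0,[0,0,0.41],0],
    [0,[0,0,0],0],
    [0.6,[0,0,0],0],
    [0.6,[0,0,0],0],
    [0.6,[0,0,0],0],
    [0.6,[0,0,0],0]
  ]
}}

```text
time: 22.15
ee_pos: [0.4509, 0.2603, 0.0345]
eef_rot: [3.14, -0.001, 1.462]
contact_force: [-0.0, -0.9, 2.3]
width: 0.0203
gripper_force: 68.5
```

{"api": "jog_arm", "payload": {
  "steps": [
    [0.6,[0,0,-0.3],0],
    [0.6,[0,0,-0.6],0],
    [0.6,[0,0,-0.6],0],
    [0.6,[0,0,-0.6],0],
    [0.6,[0,0,-0.4],0],
    [0.6,[-0.3,0.17,0],0],
    [0.6,[-0.6,0.34,0],0],
    [0.6,[-0.8,0.45,0],0],
    [0.6,[-0.8,0.45,0],0],
    [0.6,[-0.8,0.45,0],0]
  ],
  "grip_force": 80
}}

```text
time: 23.15
ee_pos: [0.5254, 0.0845, 0.1593]
eef_rot: [3.141, -0.0, 1.462]
contact_force: [1.0, -0.2, -2.3]
width: 0.0201
gripper_force: 78.5
```

{"api": "jog_arm", "payload": {
  "steps": [
    [0.6,[-0.8,0.45,0],0],
    [0.6,[-0.8,0.45,0],0],
    [0.6,[-0.8,0.45,0],0],
    [0.6,[-0.7,0.39,0],0],
    [0.6,[-0.5,0.28,0],0],
    [0.6,[-0.35,0.19,0],0],
    [0.6,[0,0,0],0],
    [0.6,[0,0,0],0]
  ]
}}

```text
time: 23.95
ee_pos: [0.613, -0.1218, 0.1587]
eef_rot: [-3.141, -0.0, 1.462]
contact_force: [0.1, -0.4, -2.2]
width: 0.02
gripper_force: 78.6
```

{"api": "jog_arm", "payload": {
  "steps": [
    [0.6,[0,0.01,0.3],0],
    [0.6,[0,0,0.5],0],
    [0.6,[0,0,0.5],0],
    [0.6,[0,0,0.4],0],
    [0.6,[0,0,0.3],0],
    [0.6,[0,0,0.1],0],
    [0.6,[0,0,0.06],0],
    [0.6,[0,0,0],0],
    [0.6,[0,0,0],0]
  ]
}}

```text
time: 24.85
ee_pos: [0.6144, -0.1224, 0.0516]
eef_rot: [3.14, 0.0, 1.462]
contact_force: [-0.0, -0.1, -2.0]
width: 0.0203
gripper_force: 78.6
```

{"api": "jog_arm", "payload": {
  "steps": [
    [0.6,[0,0,0.04],0],
    [0.6,[0,0,0],0],
    [0.3,[0,0,0],0],
    [0,[0,0,0],0],
    [0,[0,0,0],0],
    [0,[0,0,-0.3],0],
    [0,[0,0,-0.5],0],
    [0,[0,0,-0.7],0],
    [0,[0,0,-0.8],0],
    [0,[0,0,-0.8],0]
  ]
}}

```text
time: 25.85
ee_pos: [0.6136, -0.1223, 0.2064]
eef_rot: [3.141, 0.0, 1.462]
contact_force: [1.6, 0.0, -0.7]
width: 0.0422
gripper_force: 0.0
```

{"api": "jog_arm", "payload": {
  "steps": [
    [0,[0.2,0,-0.6],0],
    [0,[0.3,0,-0.6],0],
    [0,[0.3,0,-0.2],0],
    [0,[0,0,0],0],
    [0,[0,0,0],0]
  ]
}}

```text
time: 26.35
ee_pos: [0.6178, -0.0824, 0.2733]
eef_rot: [-3.141, 0.0, 1.463]
contact_force: [0.2, 0.9, -0.2]
width: 0.0427
gripper_force: 0.0
```

```bash
python3 - <<'E'
from h import *
s=monitor.read_state(); print(s['time'],s['ee_pos'])
cv2.imwrite('pics/w2.png',optics.snapshot('wrist')[:,:,::-1]); im=optics.snapshot('scene'); cv2.imwrite('pics/s2.png',cv2.resize(im[230:330,130:400,::-1],None,fx=2.9,fy=2.9,interpolation=2))
E
```

```text
26.35 [ 0.61779965 -0.08236464  0.27332794]
```

View pics/w2.png

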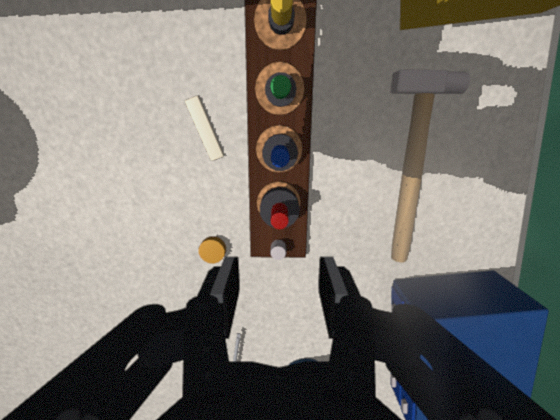

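View pics/s2.png

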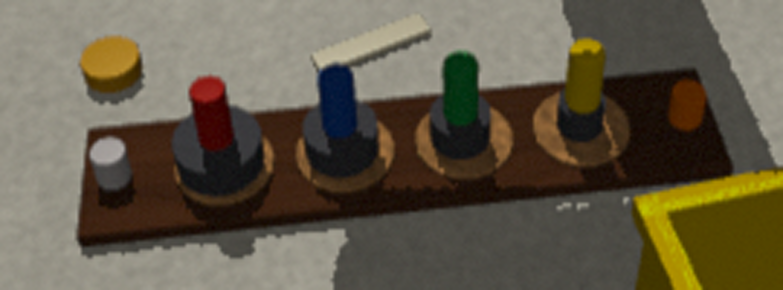

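All four stand upright in the right order. The scene view hints at 2 mm offsets, so I'll check centring by fitting the pad circle and the cutter base edge in the wrist views.

```bash
cat > chk.py <<'E'
from h import *
from scipy.optimize import least_squares
s0=monitor.read_state(); c=dict(optics.get_calibration('wrist'))
T=R.from_euler('xyz',s0['eef_rot']); off=T.inv().apply(c['xyz']-s0['ee_pos']); rel=T.inv()*R.from_euler('xyz',c['attitude'])
def cam(p,rpy):
    t=R.from_euler('xyz',rpy); return dict(c,xyz=np.array(p)+t.apply(off),attitude=(t*rel).as_euler('xyz'))
d=np.array([.1145,.9934]); n=np.array([.9934,-.1145])
def check(f,cc,ctr,r,tag):
    im=cv2.imread(f'pics/{f}.png'); hsv=cv2.cvtColor(im,cv2.COLOR_BGR2HSV)
    Ri=R.from_euler('xyz',cc['attitude']).inv()
    # rectified plane z=.015, 0.25 mm/px, axes: right=n, up=d
    k=np.array([[-.045,-.045],[.045,-.045],[.045,.045],[-.045,.045]])
    def px(w):
        q=Ri.apply(np.r_[w,.015]-cc['xyz']); return [cc['fx']*q[0]/q[2]+cc['cx'],cc['fy']*q[1]/q[2]+cc['cy']]
    src=np.float32([px(np.array(ctr)+a*n+b*d) for a,b in k]); dst=np.float32([[0,360],[360,360],[360,0],[0,0]])
    g=cv2.warpPerspective(im,cv2.getPerspectiveTransform(src,dst),(360,360),flags=2); cv2.circle(g,(180,180),2,(255,0,255),-1)
    h=cv2.cvtColor(g,cv2.COLOR_BGR2HSV).astype(int); cork=(h[...,0]>4)&(h[...,0]<22)&(h[...,1]>60)&(h[...,2]>(80 if g.mean()>60 else 60))
    cork=cv2.morphologyEx(cork.astype('uint8'),cv2.MORPH_CLOSE,np.ones((9,9)))
    O=[];I=[]
    for a in np.radians(np.arange(20,161,4)):   # +d half: base edge in sight; rays from the nominal centre
        rr=np.arange(r-.006,.040,.00025); xs=(180+rr*4000*np.cos(a)).astype(int).clip(0,359); ys=(180-rr*4000*np.sin(a)).astype(int).clip(0,359)
        v=np.flatnonzero(cork[ys,xs])
        if len(v)>8: O.append(rr[v[-1]]*np.array([np.cos(a),np.sin(a)])); I.append(rr[v[0]]*np.array([np.cos(a),np.sin(a)]))
    fit=lambda P,rad:least_squares(lambda q:np.hypot(*(np.array(P)-q).T)-rad,[0,0],loss='soft_l1',f_scale=.0005)
    o,i=fit(O,.031),fit(I,r); print(tag,len(O),'pad',(o.x*1e3).round(1),'base',(i.x*1e3).round(1),'res',(abs(o.fun).mean()*1e3).round(2),(abs(i.fun).mean()*1e3).round(2),'base-pad mm (across,along)',((i.x-o.x)*1e3).round(1))
    return g
E
python3 - <<'E'
from chk import *
G=[check('y3',cam([.6425,.1019,.1623],[3.133,-.001,1.462]),(.640,.1012),.015,'yellow'),
check('g3',cam([.6338,.0271,.1637],[3.133,0,1.462]),(.6315,.0267),.019,'green'),
check('b3',cam([.6251,-.0477,.1641],[3.133,.001,1.462]),(.6228,-.0478),.023,'blue'),
check('w2',dict(c),(.614,-.1222),.027,'red')]
cv2.imwrite('pics/chk.png',cv2.resize(np.vstack([np.hstack(G[:2]),np.hstack(G[2:])]),(600,600)))
E
```

```text
yellow 36 pad [-0.6 10. ] base [ 2.6 -2.5] res 2.15 0.16 base-pad mm (across,along) [  3.2 -12.5]
green 36 pad [-0.3  9.7] base [ 2.2 -3.5] res 3.17 0.25 base-pad mm (across,along) [  2.4 -13.2]
blue 36 pad [3.4 7.3] base [ 2.4 -2.3] res 3.05 0.3 base-pad mm (across,along) [-1.  -9.7]
red 34 pad [-1.4  0.8] base [ 2.2 -2.8] res 1.77 0.24 base-pad mm (across,along) [ 3.7 -3.6]
```

View pics/chk.png

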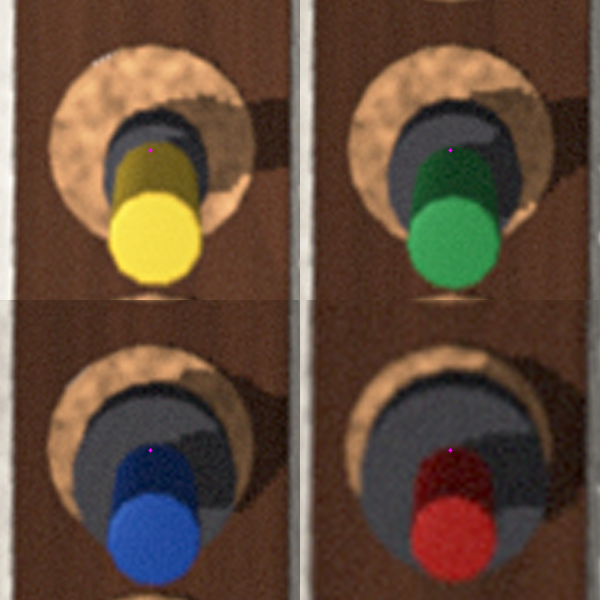

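The rectified views show the cutter bases about 3 mm too far towards the white post: base centre at row ~160 against pad centre at row ~148, at 3.3 px/mm. They also sit about 1.5 mm to the right across the row. There is plenty of time, so I'll shift each one, starting with red.

{"api": "jog_arm", "payload": {
  "steps": [
    [0,[-0.4,0.01,0.4],0],
    [0,[-0.4,0.01,0.6],0],
    [0,[0,0,0.8],0],
    [0,[0,0,0.2],0],
    [0,[0,0,0],0],
    [0,[0,0,0],0]
  ]
}}

```text
time: 27.05
ee_pos: [0.6155, -0.1225, 0.1749]
eef_rot: [3.141, 0.0, 1.462]
contact_force: [0.5, -0.9, 0.3]
width: 0.0428
gripper_force: 0.0
```

{"api": "jog_arm", "payload": {
  "steps": [
    [0,[0,-0.02,0.4],0],
    [0,[0,0,0.6],0],
    [0,[0,0,0.6],0],
    [0,[0,0,0.5],0],
    [0,[0,0,0.37],0],
    [0,[0,0,0],0],
    [0.6,[0,0,0],0],
    [0.6,[0,0,0],0],
    [0.6,[0,0,0],0],
    [0.6,[0,0,0],0]
  ],
  "grip_force": 60
}}

```text
time: 28.05
ee_pos: [0.6151, -0.1226, 0.0521]
eef_rot: [3.139, 0.0, 1.462]
contact_force: [-0.9, 1.8, 9.5]
width: 0.0203
gripper_force: 59.6
```

{"api": "jog_arm", "payload": {
  "steps": [
    [0.6,[0,0,-0.08],0],
    [0.6,[0,0,0],0],
    [0.6,[0.06,-0.03,0],0],
    [0.6,[0,0,0],0],
    [0.6,[0,0,0],0]
  ]
}}

```text
time: 28.55
ee_pos: [0.6125, -0.119, 0.0542]
eef_rot: [-3.141, -0.0, 1.462]
contact_force: [-0.0, -0.3, -2.3]
width: 0.0202
gripper_force: 58.9
```

{"api": "jog_arm", "payload": {
  "steps": [
    [0.6,[0,0.015,0],0],
    [0.6,[0,0,0.05],0],
    [0.6,[0,0,0],0],
    [0.3,[0,0,0],0],
    [0,[0,0,0],0],
    [0,[0,0,0],0],
    [0,[0,0,-0.3],0],
    [0,[0,0,-0.6],0],
    [0,[0,0,-0.8],0],
    [0,[0,0,-0.5],0]
  ]
}}

```text
time: 29.55
ee_pos: [0.6142, -0.1195, 0.1655]
eef_rot: [3.139, 0.001, 1.462]
contact_force: [-0.6, -0.1, 0.2]
width: 0.0428
gripper_force: 0.0
```

{"api": "jog_arm", "payload": {
  "steps": [
    [0,[0,0,0],0],
    [0,[0,0,0],0]
  ]
}}

```text
time: 29.75
ee_pos: [0.6137, -0.1193, 0.1629]
eef_rot: [3.14, 0.0, 1.462]
contact_force: [-0.4, 0.5, -0.6]
width: 0.0425
gripper_force: 0.0
```

```bash
cat > edge.py <<'E'
import sys
from chk import *
f,x,y,r=sys.argv[1],*map(float,sys.argv[2:])
cv2.imwrite(f'pics/{f}.png',optics.snapshot('wrist')[:,:,::-1]); print(s0['ee_pos'])
g=check(f,dict(c),(x,y),r,f); cv2.imwrite(f'pics/{f}_r.png',cv2.resize(g,(480,480),interpolation=2))
E
python3 edge.py r4 .614 -.1222 .027
```

```text
[ 0.61367261 -0.11934081  0.16289892]
r4 34 pad [-2.8  8.3] base [1.1 0.8] res 2.43 0.22 base-pad mm (across,along) [ 3.9 -7.4]
```

View pics/r4_r.png

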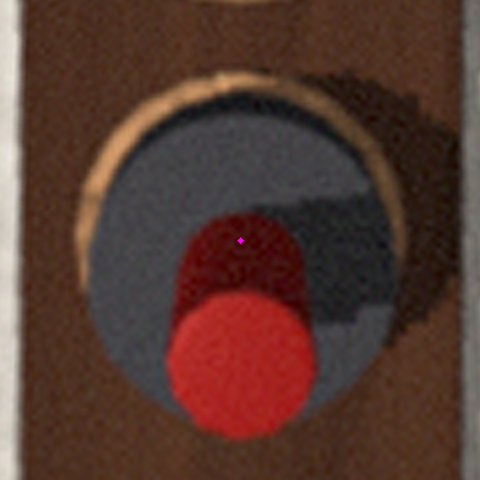

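Red is now centred within about 1 mm: pad centre row 237 against base centre row 236. I'll do the same for blue.

{"api": "jog_arm", "payload": {
  "steps": [
    [0,[0.4,0.01,0],0],
    [0,[0.6,0.01,0],0],
    [0,[0.45,0.01,0],0],
    [0,[0,0,0.3],0],
    [0,[0,0,0.6],0],
    [0,[0,0,0.6],0],
    [0,[0,0,0.45],0],
    [0,[0,0,0.28],0],
    [0,[0,0,0],0],
    [0,[0,0,0],0]
  ]
}}

```text
time: 30.8
ee_pos: [0.623, -0.0474, 0.0506]
eef_rot: [-3.142, -0.0, 1.462]
contact_force: [0.4, -0.5, -0.2]
width: 0.0429
gripper_force: 0.0
```

{"api": "jog_arm", "payload": {
  "steps": [
    [0.6,[0,0,0],0],
    [0.6,[0,0,0],0],
    [0.6,[0,0,0],0],
    [0.6,[0,0,0],0],
    [0.6,[0,0,-0.08],0],
    [0.6,[0,0,0],0],
    [0.6,[0.06,-0.02,0],0],
    [0.6,[0,0,0],0],
    [0.6,[0,0,0],0]
  ]
}}

```text
time: 31.7
ee_pos: [0.622, -0.0441, 0.0541]
eef_rot: [-3.141, -0.0, 1.462]
contact_force: [0.7, -0.6, -1.7]
width: 0.0205
gripper_force: 58.8
```

{"api": "jog_arm", "payload": {
  "steps": [
    [0.6,[0,0,0.06],0],
    [0.6,[0,0,0],0],
    [0.3,[0,0,0],0],
    [0,[0,0,0],0],
    [0,[0,0,0],0],
    [0,[0,0,-0.3],0],
    [0,[0,0,-0.6],0],
    [0,[0,0,-0.8],0],
    [0,[0,0,-0.5],0],
    [0,[0,0,0],0]
  ]
}}

```text
time: 32.7
ee_pos: [0.6242, -0.0446, 0.1662]
eef_rot: [3.135, 0.0, 1.462]
contact_force: [0.8, 0.7, -1.0]
width: 0.0427
gripper_force: 0.0
```

```bash
python3 edge.py b4 .6228 -.0478 .023; python3 -c "
from h import *;print(go((.6325,.0271,.0505),monitor.read_state()))"
```

```text
[ 0.62421721 -0.04456663  0.16621309]
b4 36 pad [3.  8.4] base [0.8 0.6] res 2.51 0.24 base-pad mm (across,along) [-2.1 -7.8]
[1.443 0.02  2.269]
```

{"api": "jog_arm", "payload": {
  "steps": [
    [0,[0.4,0.0,0],0],
    [0,[0.6,0.0,0],0],
    [0,[0.44,0.0,0],0],
    [0,[0,0,0.3],0],
    [0,[0,0,0.6],0],
    [0,[0,0,0.6],0],
    [0,[0,0,0.45],0],
    [0,[0,0,0.3],0],
    [0,[0,0,0],0],
    [0,[0,0,0],0]
  ]
}}

```text
time: 33.75
ee_pos: [0.6302, 0.0273, 0.0491]
eef_rot: [-3.142, -0.0, 1.462]
contact_force: [0.1, -0.3, 0.1]
width: 0.0428
gripper_force: 0.0
```

{"api": "jog_arm", "payload": {
  "steps": [
    [0.6,[0,0,0],0],
    [0.6,[0,0,0],0],
    [0.6,[0,0,0],0],
    [0.6,[0,0,0],0],
    [0.6,[0,0,-0.08],0],
    [0.6,[0,0,0],0],
    [0.6,[0.08,-0.02,0],0],
    [0.6,[0,0,0],0],
    [0.6,[0,0,0],0]
  ]
}}

```text
time: 34.65
ee_pos: [0.6293, 0.0316, 0.0527]
eef_rot: [-3.141, 0.0, 1.462]
contact_force: [0.6, 0.6, -1.0]
width: 0.0202
gripper_force: 58.6
```

{"api": "jog_arm", "payload": {
  "steps": [
    [0.6,[0,0.03,0],0],
    [0.6,[0,0,0.06],0],
    [0.6,[0,0,0],0],
    [0.3,[0,0,0],0],
    [0,[0,0,0],0],
    [0,[0,0,-0.3],0],
    [0,[0,0,-0.6],0],
    [0,[0,0,-0.8],0],
    [0,[0,0,-0.5],0],
    [0,[0,0,0],0]
  ]
}}

```text
time: 35.65
ee_pos: [0.633, 0.0312, 0.1647]
eef_rot: [3.135, -0.0, 1.462]
contact_force: [1.5, 0.9, -0.3]
width: 0.0432
gripper_force: 0.0
```

```bash
python3 edge.py g4 .6315 .0267 .019; python3 -c "
from h import *;print(go((.6414,.1015,.0485),monitor.read_state()))"
```

```text
[0.63297792 0.03115485 0.16467191]
g4 36 pad [-2.2  9.6] base [2.1 0.6] res 2.13 0.31 base-pad mm (across,along) [ 4.3 -9. ]
[1.418 0.026 2.279]
```

{"api": "jog_arm", "payload": {
  "steps": [
    [0,[0.4,0.0,0],0],
    [0,[0.6,0.01,0],0],
    [0,[0.42,0.01,0],0],
    [0,[0,0,0.3],0],
    [0,[0,0,0.6],0],
    [0,[0,0,0.6],0],
    [0,[0,0,0.45],0],
    [0,[0,0,0.28],0],
    [0,[0,0,0],0],
    [0,[0,0,0],0]
  ]
}}

```text
time: 36.7
ee_pos: [0.6399, 0.1017, 0.0487]
eef_rot: [3.141, -0.0, 1.462]
contact_force: [0.3, 0.4, 0.6]
width: 0.0429
gripper_force: 0.0
```

{"api": "jog_arm", "payload": {
  "steps": [
    [0.6,[0,0,0],0],
    [0.6,[0,0,0],0],
    [0.6,[0,0,0],0],
    [0.6,[0,0,0],0],
    [0.6,[0,0,-0.08],0],
    [0.6,[0,0,0],0],
    [0.6,[0.06,-0.02,0],0],
    [0.6,[0,0,0],0],
    [0.6,[0,0,0],0]
  ]
}}

```text
time: 37.6
ee_pos: [0.6389, 0.1049, 0.0522]
eef_rot: [-3.141, -0.0, 1.462]
contact_force: [0.4, -0.2, -1.0]
width: 0.0206
gripper_force: 58.6
```

{"api": "jog_arm", "payload": {
  "steps": [
    [0.6,[0,0.01,0],0],
    [0.6,[0,0,0.06],0],
    [0.6,[0,0,0],0],
    [0.3,[0,0,0],0],
    [0,[0,0,0],0],
    [0,[0,0,-0.3],0],
    [0,[0,0,-0.6],0],
    [0,[0,0,-0.8],0],
    [0,[0,0,-0.5],0],
    [0,[0,0,0],0]
  ]
}}

```text
time: 38.6
ee_pos: [0.6415, 0.1049, 0.1643]
eef_rot: [3.135, -0.001, 1.462]
contact_force: [-0.1, -0.6, 0.2]
width: 0.0427
gripper_force: 0.0
```

```bash
python3 edge.py y4 .640 .1012 .015; python3 - <<'E'
from h import *
G=[cv2.resize(cv2.imread(f'pics/{k}4_r.png'),(300,300)) for k in 'ygbr']
im=optics.snapshot('side')[150:270,170:310,::-1]
cv2.imwrite('pics/fin.png',cv2.resize(np.vstack([np.hstack(G[:2]),np.hstack(G[2:])]),(600,600)))
E
```

```text
[0.64154487 0.10490397 0.16426531]
y4 36 pad [-1.6  9.8] base [1.4 0.4] res 1.87 0.18 base-pad mm (across,along) [ 2.9 -9.4]
```

View pics/fin.png

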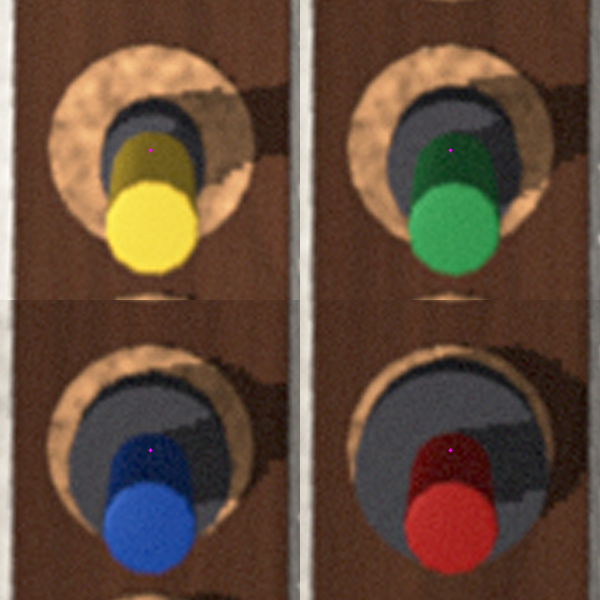

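All four cutters are now within about 1 mm of their pad centres, upright and released. The gripper is clear above them.

```bash
python3 -c "
from station import env
print(env.hand_in())"
```

```text
the job is handed in; nothing more can be done
None
```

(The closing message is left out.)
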